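Free the isolation shackle from the press's combination lock and show it

ROBOT

A 7-joint arm with a two-finger parallel gripper is mounted at the origin on a cart in front of the work surface, level with it; the furniture and walls round the work are solid. World frame = base frame: x ahead of the robot, y to its left, z up, the work surface at z = 0. Lengths are in m, angles in rad, forces in N, time in s.
With the tool pointing down it reaches from about 0.4 to 0.85 m from the base axis. Payload 10.4 kg.
Tool frame: the origin (TCP) lies on the centre line of the jaws, within the pads' length; the fingertips stand 8 mm ahead of it and the grasp point (between the pads) lies 11 mm behind it; z points along the fingers, y is the direction in which the jaws open and shut (so a half turn about z gives the same grasp; the last joint's range is limited). The gripper opens to 87 mm and grips with 3 to 60 N. Pads are 19 mm wide; open, the fingers measure 117 mm over their backs; the gripper's body (75 mm by 190 mm) begins 51 mm behind the grasp point.
Start: joints at [1.229, 0.332, -0.065, 1.46, 0.022, 1.35, -0.088], TCP at [0.196, -0.594, 0.231] pointing down, gripper open.
Joint ranges: [-2.6, 2.6], [-0.5, 2.12], [-1.47, 1.34], [0.16, 2.42], [-1.27, 4.41], [0.06, 2.06], [-2.6, 2.6]. Speed limits (rad/s): [2.22, 2.22, 2.79, 2.79, 3.14, 3.14, 3.14].

INTERFACE

Orientations are given as a rotation vector (axis times angle).
In Python, from station import bot gives the robot as it stands.
- The arm moves only by the tool send_rows, never from a script. Its argument "plan" is a list that holds one entry, the list of rows, each a list of 6 numbers: the shift along the tool's x, y, z in cm, then the turn, a rotation vector about the tool's x, y, z in degrees. In form: [[[dx, dy, dz, wx, wy, wz], ...]]. A call has 1 to 10 rows; each row is the pose to reach, as a shift and turn from the pose measured when the call began, along the tool's axes at that moment; what a row does not reach only later rows make up. A row lasts 1/12 s, in which the tool goes at most 41.7 mm and 7.16 degrees, less where a joint would pass 70% of its speed; a pose out of reach is approached as far as the arm can. A call with a gripper value outside its range is refused whole. "hand" is the finger opening in cm, from 0 to 8.7, set as the call begins (left out, the last holds). The fingers move at their own pace and stop on an object; "squeeze" is the grip in N (left out, the last holds). Time passes only in rows, so rows that repeat a pose let the fingers close. It gives the time, the measured TCP pose, the force and the opening at its end, in the units of the state.
- bot.observe(): the state, without advancing time (a new reading comes with each control period).
- bot.read_camera(name): name is "scene" or "top" or "wrist"; returns the picture (420x560x3 uint8, blue, green, red); there is no depth.
- bot.camera_info(name): a dict with "vfov" (degrees; the focal length in pixels is half the picture's height over the tangent of half this angle, whatever the lens; pixels are square), "cx", "cy" (the principal point, pixels), "k1" (the pictures are not rectified: a ray, as slopes to the right and down, at radius r is drawn at 1 + k1 r^2 times it, then the intrinsics apply), "pose" (4x4, takes a point from camera to world coordinates). Camera axes: x right, y down, z forward; pixel columns grow to the right and rows downward; lengths in m; the calibration is good to about 2 mm. A picture is of the moment at which its call begins: read the wrist's pose just before it. camera_info takes no time and is no camera call; for the wrist camera it gives the pose at the moment of the call.
- bot.finish_job(): hands the job in, once; it reports no verdict.
Trained networks look in the newest picture that a camera, given by its name, has taken for a name from the list of things; names that differ only in an ending like _2 or _b are one class to them, and where a whole thing is asked for, a point or a joint stands for the part that bears it (a point fixed in the world has none). Each returns a list of dicts, best first, with "conf" (0 to 1); they miss things now and then, are a little off and sometimes report something else, mostly with a low value. They report only what shows in the picture. A call takes as long as a camera call.
- bot.regions_of(name, camera): "region" (420x560 bool, what is visible of it) and "pixel" ([row, column] in pixels, amid what is visible of it).
- bot.spot_point(name, camera): "pixel" ([row, column] in pixels: a listed point, or the origin of a listed thing).
The state is a dict: "t": time; "joints": joint angles; "joint_velocities": joint speeds; "effort": joint torques, N m; "ee_pos": TCP position; "tool_rot": TCP orientation; "contact_force": force on the tool from outside, world axes, zero at the start; "wrist_torque": the same for the moment, N m; "gripper_width": opening from 0.0 (shut) to 1.0 (fully open).
Only numpy, scipy, OpenCV 4.12 (cv2) and the standard library are available. Lean on these libraries where they do the work, as an engineer would, in place of code of your own. Each camera call takes 0.05 s, during which the arm holds its last target.

TASK

Before the setter works on the feed press, take its isolation shackle out of the combination lock bolted to the bed: turn the dial clockwise (seen from above) by its crank handle, almost a full turn, until you feel it click into its notch and the shackle springs up a little. Then pull the red-topped shackle straight up out of the lock and finish while still holding it in the gripper, upright and still, lifted clear above the lock so the setter can see it. Leave the other things on the bed where they are.

Things in the scene. Friction and masses are not known exactly. Their poses are not given: they have to be found in the camera images.
- lock: Grey lock case 172 x 152 x 60 mm high, bolted down. Origin on the dial's axis at bed height, z up; the case reaches x -76 to +96, y -76 to +76 mm; the shackle stands at x = +74 mm; a red pointer lies on the +y side of the dial. The dial is a black drum on the case, 72 mm in diameter, its top 92 mm above the bed.
- dial (a joint): Dial angle, rad, clockwise from above, about the lock's origin; stops at 0 and 6.5, starts at 0.05 to 1.0. At 6.0 its white line meets the red pointer, a spring lifts the shackle 8 mm and its lug stops the dial (0.05 play); if overrun, turn back. Anywhere else the shackle is locked. Takes about 6 N at the crank and stays where left.
- crank_grip (a point): Grip point of the dial's yellow crank handle: upright post 18 mm in diameter, 26 mm from the dial's axis, 94 to 150 mm above the bed (this point 130). It goes round with the dial and spins freely on its own axis, so the gripper need not turn. With the dial at 6.0 it is on the lock's -x side, opposite the shackle.
- shackle: Loose U-shaped steel shackle, 0.15 kg, 85 mm high, upright in two holes of the lock. Origin at the feet midway between the legs, z up along them; legs 10 mm thick, 44 mm apart along y; the +y leg has a rib and lug reaching 22 mm to -x (the dial). Origin 14 mm above the bed when locked, 22 mm sprung up, over 60 mm when clear of the lock.
- shackle_bow (a point): Middle of the red sleeve on the shackle's top: a level bar 12 mm thick, 24 mm long along the shackle's y, 79 mm above its origin. Grip it from above, closing along the shackle's x. Sprung up it is 101 mm above the bed, with 35 mm free under it and 32 mm to the drum beside it.
- glue_bottle: Bystander: white glue bottle with red cap, 62 mm wide, 205 mm high, standing; origin under its centre.
- block_15: Bystander: brown wooden block 48 x 160 x 26 mm, lying; origin under its centre.
- wedge_0: Bystander: wooden wedge 30 x 100 x 20 mm, lying; origin under its centre.

How it is judged:
On the way, in this order (a step that is already met when the one before it is completed fails the run):
1. the dial is in its notch and the shackle has sprung up (value of joint dial between 5.85 and 6.15 rad and z of shackle in the frame of lock above 0.018 m), for 0.2 s.
2. the fingers have pulled the shackle clear of the lock (z of shackle in the frame of lock above 0.062 m and contact force between the fingers and shackle above 1 N), for 0.1 s.
At the end, for the whole second after the job is handed in: The gripper still holds the shackle (grip over 1 N), upright within 20 degrees, still (under 30 mm/s), touching no part of the lock, its feet more than 80 mm above the bed (20 mm above the lock case) and within 300 mm of the dial's axis (height (world z) of shackle above 0.08 m and angle between shackle's own z axis and vertical below 0.35 rad and contact force between the fingers and shackle above 1 N and contact force between lock and shackle below 0.05 N and linear speed of shackle below 0.03 m/s and horizontal distance between shackle and lock below 0.3 m); the arm keeps its last pose, push and grip.
It fails at once if a bystander is pushed more than 30 mm (distance of any of glue_bottle, block_15, wedge_0 from where it was at the start of the episode above 0.03 m).
It also fails if it takes over 54 s, if anything falls off the work surface, if the arm or the gripper's body presses on something with over 40 N, if the wrist force passes 120 N, or if a joint passes its speed limit or range.

## Working session

There is one attempt and no reset: what is moved stays moved. The work goes in short steps, Python scripts to look and compute and a tool call to move; the robot and the scene stay as the last step left them, time stands still between calls to the robot, and variables do not carry over. Pictures are saved under pics/ and viewed, and the job is handed in when it is done.

Besides the shell and the picture viewer there is one more tool, called after "Emit:" as name(argument=value, ...) on one line, values as JSON. send_rows: Moves the arm, as the interface text tells. Its arguments: {"type":"object","properties":{"plan":{"type":"array"},"hand":{"type":"number"},"squeeze":{"type":"number"}},"required":["plan"]}

```bash
mkdir -p pics; ls; cat > h.py <<'E'
import numpy as np, cv2
from station import bot
from scipy.spatial.transform import Rotation as R
def snap(cam,fn):
    im=np.asarray(bot.read_camera(cam)); cv2.imwrite('pics/'+fn,im); return im
def ray(cam,px,info=None):
    i=info or bot.camera_info(cam); f=210/np.tan(np.radians(i['vfov'])/2)
    u=(px[1]-i['cx'])/f; v=(px[0]-i['cy'])/f; rd=np.hypot(u,v); r=rd
    for _ in range(30): r=rd/(1+i['k1']*r*r)
    s=r/rd if rd>0 else 1
    P=np.array(i['pose']); d=P[:3,:3]@np.array([u*s,v*s,1.]); return P[:3,3],d
def atz(cam,px,z,info=None):
    o,d=ray(cam,px,info); return o+d*(z-o[2])/d[2]
def proj(cam,p,info=None):
    i=info or bot.camera_info(cam); f=210/np.tan(np.radians(i['vfov'])/2)
    P=np.array(i['pose']); c=P[:3,:3].T@(np.asarray(p)-P[:3,3]); u,v=c[0]/c[2],c[1]/c[2]; k=1+i['k1']*(u*u+v*v)
    return np.array([i['cy']+f*v*k, i['cx']+f*u*k])
def st():
    s=bot.observe(); return s
E
python3 - <<'E'
from h import *
for c in ['scene','top','wrist']:
    snap(c,c+'0.png'); i=bot.camera_info(c); print(c,{k:(np.round(v,3).tolist() if k=='pose' else v) for k,v in i.items()})
for n,z in [('lock',0),('crank_grip',.13),('shackle',.014),('shackle_bow',.093),('glue_bottle',0),('block_15',0),('wedge_0',0)]:
  for c in ['top','scene']:
    for r in bot.spot_point(n,c)[:2]: print(n,c,r['conf'],np.round(r['pixel'],1),np.round(atz(c,r['pixel'],z),4))
s=bot.observe();print(s)
E
```

```text
pics
scene {'vfov': 48.55459540370073, 'cx': 281.14601572879866, 'cy': 214.9960331704512, 'k1': -0.14944314709928522, 'pose': [[0.79, -0.265, 0.553, -0.374], [-0.613, -0.309, 0.727, -1.136], [-0.022, -0.913, -0.407, 0.774], [0.0, 0.0, 0.0, 1.0]]}
top {'vfov': 49.63797095622657, 'cx': 283.41721583109967, 'cy': 211.62141822756544, 'k1': -0.02556957849849882, 'pose': [[-0.02, -0.985, 0.173, 0.303], [-1.0, 0.018, -0.009, 0.049], [0.005, -0.173, -0.985, 1.379], [0.0, 0.0, 0.0, 1.0]]}
wrist {'vfov': 66.4575761398816, 'cx': 280.0316068364467, 'cy': 211.11185795534354, 'k1': -0.050252041044016746, 'pose': [[0.314, -0.92, -0.232, 0.259], [-0.949, -0.305, -0.076, -0.573], [-0.001, 0.244, -0.97, 0.384], [0.0, 0.0, 0.0, 1.0]]}
lock top 0.87 [221.1 261.4] [0.5172 0.1049 0.    ]
lock scene 0.58 [237.3 270.6] [0.5249 0.114  0.    ]
crank_grip top 0.5 [220.8 263.1] [0.4977 0.0948 0.13  ]
crank_grip top 0.32 [229.9 187.9] [0.4761 0.3037 0.13  ]
crank_grip scene 0.38 [205.6 267.9] [0.5167 0.1123 0.13  ]
shackle top 0.43 [218.5 233.5] [0.5246 0.1891 0.014 ]
shackle_bow top 0.53 [219.1 228.6] [0.5103 0.
[... 493 characters left out ...]
: array([ 1.22941914,  0.33214935, -0.06469581,  1.46006716,  0.02158937,
        1.34989142, -0.08848022]), 'joint_velocities': array([-5.65037725e-04, -3.22449154e-04, -1.21712980e-03,  2.05723963e-04,
       -5.22886055e-04,  5.62290161e-06, -7.99199916e-04]), 'effort': array([-1.07172062e-03, -6.23021936e+01,  2.39383208e-02, -3.90114927e+01,
       -6.12273579e-02,  3.14149121e-02, -8.37654426e-06]), 'ee_pos': array([ 0.19591041, -0.59354356,  0.23062285]), 'tool_rot': array([3.10159964e+00, 4.98614459e-01, 9.52149227e-05]), 'contact_force': array([ 0.28455531,  0.39134909, -0.21368695]), 'wrist_torque': array([-0.04546727,  0.03298364,  0.00960445]), 'gripper_width': 1.001439262477859}
```

View images.

```bash
python3 - <<'E'
import cv2
a=cv2.imread('pics/top0.png')[160:290,90:340]; cv2.imwrite('pics/t0z.png',cv2.resize(a,None,fx=3.1,fy=3.1,interpolation=2))
a=cv2.imread('pics/scene0.png')[120:320,170:400]; cv2.imwrite('pics/s0z.png',cv2.resize(a,None,fx=3,fy=3,interpolation=2))
E
```

```text
(no output)
```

View pics/t0z.png

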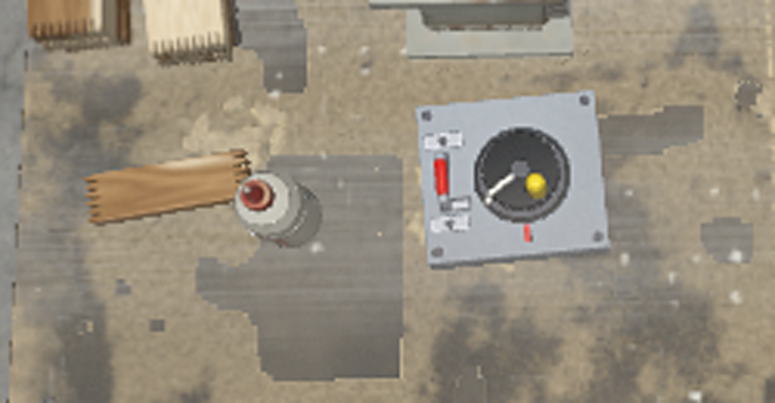

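View pics/s0z.png

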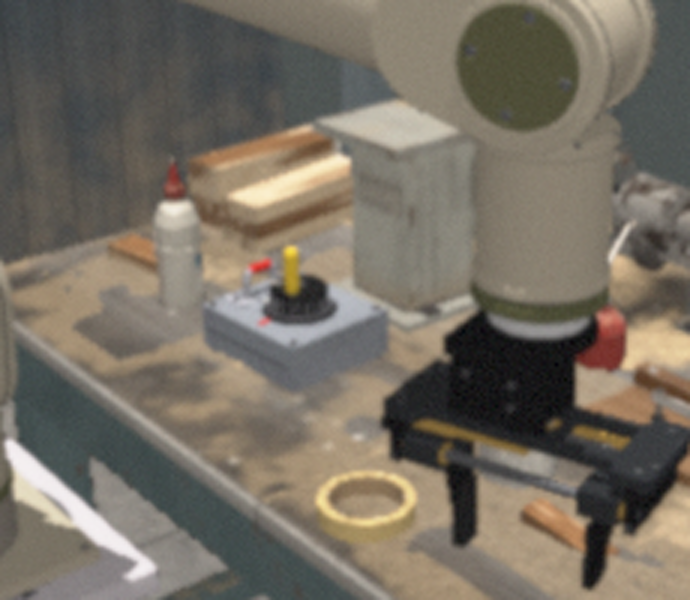

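View pics/top0.png

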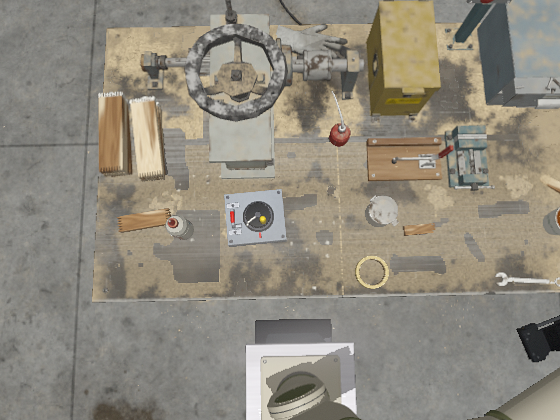

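View pics/scene0.png

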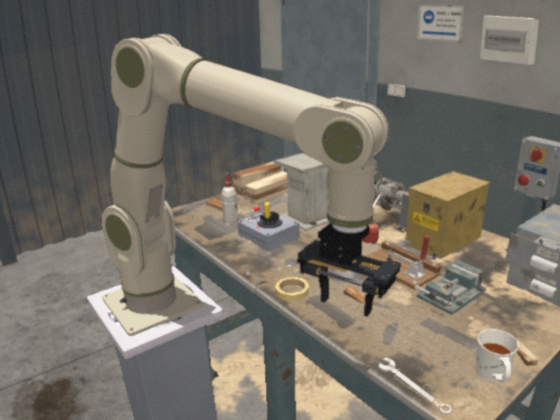

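```bash
python3 - <<'E'
from h import *
for q in [(417,107),(593,92),(608,247),(432,267)]:
    print(np.round(atz('top',(160+q[1]/3.1,90+q[0]/3.1),.06),4))
print('drum',atz('top',(160+168/3.1,90+521/3.1),.092), 'knob',atz('top',(160+184/3.1,90+537/3.1),.145),'bow',atz('top',(160+176/3.1,90+442/3.1),.099),'line',atz('top',(160+200/3.1,90+488/3.1),.092),'ptr',atz('top',(160+233/3.1,90+528/3.1),.061))
print('press front',atz('top',(160+55/3.1,90+490/3.1),.0))
E
```

```text
[0.5897 0.211  0.06  ]
[0.6013 0.0422 0.06  ]
[0.4517 0.0309 0.06  ]
[0.4359 0.1965 0.06  ]
drum [0.52315267 0.11048735 0.092     ] knob [0.49942484 0.09390483 0.145     ] bow [0.51583449 0.18297653 0.099     ] line [0.49374684 0.141249   0.092     ] ptr [0.46623112 0.1059976  0.061     ]
press front [0.65497238 0.14498719 0.        ]
```

Emit:
send_rows(plan=[[[3.6,-2,-1.2,0,0,-6.5],[7.2,-4,-2.4,0,0,-13],[10.8,-6,-3.6,0,0,-19.5],[14.4,-8,-4.8,0,0,-26],[18,-10,-6,0,0,-32.5],[21.6,-12,-7.2,0,0,-39],[25.2,-14,-8.4,0,0,-45.5],[28.8,-16,-9.6,0,0,-52],[32.4,-18,-10.8,0,0,-58.5],[36,-20,-12,0,0,-65]]])

```text
t: 1.68
ee_pos: [0.468, -0.2978, 0.3481]
tool_rot: [2.342, 2.093, -0.0]
contact_force: [1.0, -1.0, 0.2]
gripper_width: 0.999
```

```bash
cat >> h.py <<'E'
def to_tool(p=None,yaw=None):
    s=bot.observe(); M=R.from_rotvec(s['tool_rot']).as_matrix(); 
    print('t',s['t'],'ee',np.round(s['ee_pos'],4),'xang',np.degrees(np.arctan2(M[1,0],M[0,0])).round(2),'zdir',np.round(M[:,2],4),'F',np.round(s['contact_force'],2),'w',s['gripper_width'],'j',np.round(s['joints'],2))
    if p is not None: print('shift cm',np.round(100*M.T@(np.array(p)-s['ee_pos']),2))
    if yaw is not None:
        a=np.radians(yaw); T=np.array([[np.cos(a),np.sin(a),0],[np.sin(a),-np.cos(a),0],[0,0,-1]]).T
        T=np.column_stack([[np.cos(a),np.sin(a),0],[np.sin(a),-np.cos(a),0],[0,0,-1]])
        print('turn deg',np.round(np.degrees(R.from_matrix(M.T@T).as_rotvec()),2))
    return s,M
E
python3 -c "
from h import *
to_tool([.48,.11,.36],184.7)"
```

```text
t 1.6833 ee [ 0.468  -0.2978  0.3481] xang 83.58 zdir [ 5.e-04 -7.e-04 -1.e+00] F [ 1.01 -1.    0.17] w 0.9990464917459484 j [ 0.86  0.17 -0.44  1.43  0.07  1.56  0.32]
shift cm [40.65 -3.37 -1.22]
turn deg [-1.0000e-02  6.0000e-02 -1.0112e+02]
```

Emit:
send_rows(plan=[[[2.6,-0.2,0,0,0,-6.5],[5.2,-0.4,0,0,0,-13],[7.8,-0.6,0,0,0,-19.5],[10.4,-0.8,0,0,0,-26],[13,-1,0,0,0,-32.5],[15.6,-1.2,0,0,0,-39],[18.2,-1.4,0,0,0,-45.5],[20.8,-1.7,0,0,0,-52],[23.4,-2,0,0,0,-58.5],[26,-2.4,0,0,0,-65]]])

```text
t: 2.52
ee_pos: [0.4731, -0.0354, 0.3481]
tool_rot: [0.842, 3.025, -0.001]
contact_force: [1.6, -0.3, 0.4]
gripper_width: 1.0
```

```bash
python3 -c "
from h import *
to_tool([.48,.11,.34],184.7)"
```

```text
t 2.5167 ee [ 0.4731 -0.0354  0.3481] xang 148.89 zdir [ 0.001 -0.001 -1.   ] F [ 1.59 -0.3   0.37] w 1.000431840422114 j [ 0.68 -0.01 -0.69  1.61 -0.01  1.54  1.02]
shift cm [ 6.93 12.81  0.79]
turn deg [ -0.04   0.07 -35.81]
```

Emit:
send_rows(plan=[[[1.2,2.1,0.1,0,0,-6],[2.4,4.2,0.2,0,0,-12],[3.6,6.3,0.4,0,0,-18],[4.8,8.4,0.5,0,0,-24],[5.9,10.6,0.6,0,0,-30],[7,12.8,0.8,0,0,-35.8],[7,12.8,0.8,0,0,-35.8],[7,12.8,0.8,0,0,-35.8]]])

```text
t: 3.18
ee_pos: [0.479, 0.1116, 0.3399]
tool_rot: [-0.132, 3.138, -0.001]
contact_force: [-0.4, 0.2, 0.3]
gripper_width: 0.999
```

```bash
python3 - <<'E'
from h import *
i=bot.camera_info('wrist'); snap('wrist','w1.png')
to_tool([.48,.11,.34],184.7)
for n,z in [('lock',0),('crank_grip',.13),('shackle',.014),('shackle_bow',.093),('glue_bottle',0)]:
    for r in bot.spot_point(n,'wrist')[:2]: print(n,round(r['conf'],2),np.round(r['pixel'],1),np.round(atz('wrist',r['pixel'],z,i),4))
E
```

```text
t 3.2333 ee [0.4793 0.1102 0.3399] xang -175.35 zdir [ 8.0e-04 -1.2e-03 -1.0e+00] F [ 0.12  0.   -0.06] w 1.0025577023954853 j [ 0.51  0.05 -0.85  1.58  0.04  1.53  1.31]
shift cm [-0.07 -0.02 -0.01]
turn deg [-0.07  0.04 -0.05]
lock 0.65 [198.6 280.8] [0.5168 0.1158 0.    ]
crank_grip 0.69 [207.  263.6] [0.5014 0.0941 0.13  ]
shackle 0.87 [203.2 330.1] [0.5146 0.1915 0.014 ]
shackle_bow 0.92 [219.5 337.6] [0.5187 0.1899 0.093 ]
shackle_bow 0.56 [201.7 329.4] [0.4962 0.1764 0.093 ]
glue_bottle 0.97 [196.8 427.3] [0.4939 0.3472 0.    ]
```

View pics/w1.png

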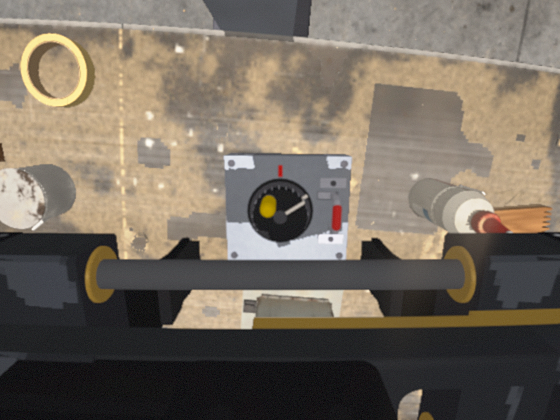

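```bash
python3 - <<'E'
import cv2
a=cv2.imread('pics/w1.png')[140:275,210:365]; cv2.imwrite('pics/w1z.png',cv2.resize(a,None,fx=5,fy=4.4 and 5,interpolation=2)[:600])
E
```

```text
(no output)
```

View pics/w1z.png

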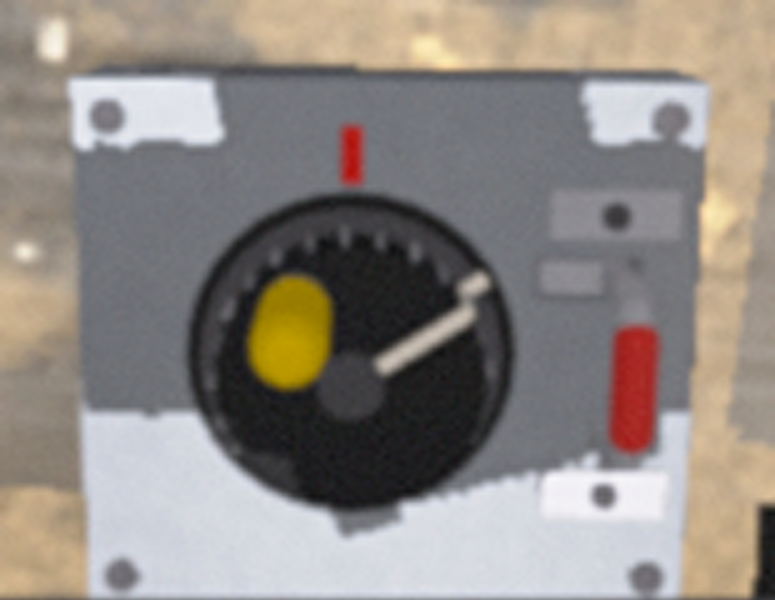

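```bash
python3 - <<'E'
from h import *
i=bot.camera_info('wrist')
g=lambda n,x,y,z: print(n,np.round(atz('wrist',(140+y/5-.4,210+x/5-.4),z,i),4))
g('hub',351,387,.093)
g('base',288,350,.094); g('top',296,315,.15); g('line end',472,316,.092)
g('bow',634,390,.099)
g('c1',70,78,.06);g('c2',708,82,.06);g('b1',107,117,.061);g('b2',670,120,.061);g('b3',646,578,.061);g('b4',121,576,.061)
g('ptr0',352,127,.061);g('ptr1',352,184,.061)
c=np.array([.5205,.1105]); u=np.array([-.082,.9966]); v=np.array([-.9966,-.082])
for th in [.6,.75,.9]:
  f=np.pi+6-th; p=c+.026*(np.cos(f)*u+np.sin(f)*v); print(th,p)
print(c+.074*u)
E
```

```text
hub [0.5223 0.1123 0.093 ]
base [0.5135 0.0953 0.094 ]
top [0.4916 0.0978 0.15  ]
line end [0.5012 0.1417 0.092 ]
bow [0.5156 0.1843 0.099 ]
c1 [0.4517 0.0309 0.06  ]
c2 [0.4389 0.2016 0.06  ]
b1 [0.4613 0.0414 0.061 ]
b2 [0.4498 0.1925 0.061 ]
b3 [0.581  0.2025 0.061 ]
b4 [0.5927 0.0512 0.061 ]
ptr0 [0.4587 0.1073 0.061 ]
ptr1 [0.474  0.1086 0.061 ]
0.6 [0.5018296  0.09240656]
0.75 [0.4993354 0.0953998]
0.9 [0.49731651 0.09873216]
[0.514432  0.1842484]
```

```bash
python3 - <<'E'
from h import *
i=bot.camera_info('wrist')
g=lambda n,x,y,z: print(n,np.round(atz('wrist',(140+y/5-.4,210+x/5-.4),z,i),4))
g('top',288,350,.15); g('base',296,312,.094)
M=to_tool([.5008,.0962,.20],184.35)
E
```

```text
top [0.4996 0.0966 0.15  ]
base [0.5034 0.0966 0.094 ]
t 3.4833 ee [0.4795 0.1093 0.34  ] xang -175.44 zdir [ 0.0011 -0.0013 -1.    ] F [-0.87  0.3  -0.23] w 0.9998221022824347 j [ 0.51  0.05 -0.85  1.58  0.04  1.53  1.31]
shift cm [-2.01 -1.46 14.  ]
turn deg [-0.08  0.05  0.21]
```

Emit:
send_rows(hand=5, squeeze=20, plan=[[[-0.7,-0.5,3,0,0,0.2],[-1.4,-1,6,0,0,0.2],[-2,-1.45,9,0,0,0.2],[-2,-1.45,12,0,0,0.2],[-2,-1.45,14.5,0,0,0.2],[-2,-1.45,16.5,0,0,0.2],[-2,-1.45,17,0,0,0.2],[-2,-1.45,17,0,0,0.2],[-2,-1.45,17,0,0,0.2]]])

```text
t: 4.23
ee_pos: [0.5012, 0.0962, 0.171]
tool_rot: [-0.119, 3.137, -0.002]
contact_force: [-0.6, 1.0, 0.4]
gripper_width: 0.581
```

```bash
python3 - <<'E'
from h import *
i=bot.camera_info('wrist'); snap('wrist','w2.png')
M=to_tool([.5008,.0964,.118],184.35)
for n,z in [('crank_grip',.13),('shackle_bow',.093)]:
    for r in bot.spot_point(n,'wrist')[:2]: print(n,round(r['conf'],2),np.round(r['pixel'],1),np.round(atz('wrist',r['pixel'],z,i),4))
print(proj('wrist',[.5008,.0964,.13],i),proj('wrist',[.5217,.1115,.092],i))
E
```

```text
t 4.2833 ee [0.5015 0.0964 0.1715] xang -175.65 zdir [ 0.0029 -0.0011 -1.    ] F [ 0.24 -0.08  0.53] w 0.5783162577602483 j [ 0.48  0.21 -0.83  1.8   0.17  1.2   1.24]
shift cm [0.09 0.02 5.35]
turn deg [-0.08  0.16 -0.  ]
crank_grip 0.8 [234.5 284.1] [0.4999 0.0987 0.13  ]
[235.60193311 280.32955787] [247.04133278 297.78485534]
```

View pics/w2.png

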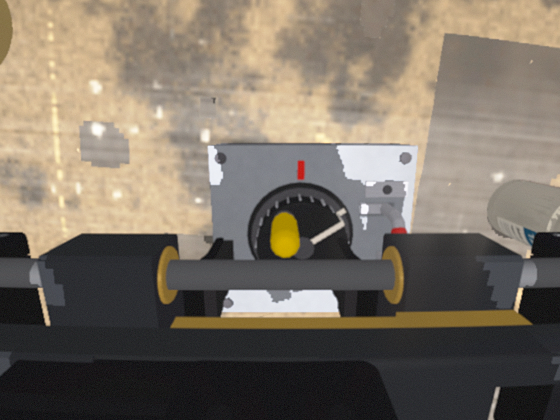

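Emit:
send_rows(plan=[[[0,0,1.5,0,0,0],[0,0,3,0,0,0],[0,0,4.5,0,0,0],[0,0,5.3,0,0,0],[0,0,5.3,0,0,0]]])

```text
t: 4.8
ee_pos: [0.5012, 0.0961, 0.1177]
tool_rot: [-0.119, 3.138, -0.002]
contact_force: [0.5, -0.8, -0.3]
gripper_width: 0.574
```

Emit:
send_rows(hand=1, squeeze=15, plan=[[[0,0,0,0,0,0],[0,0,0,0,0,0],[0,0,0,0,0,0],[0,0,0,0,0,0],[0,0,0,0,0,0],[0,0,0,0,0,0]]])

```text
t: 5.3
ee_pos: [0.5014, 0.0976, 0.1182]
tool_rot: [-0.12, 3.137, 0.001]
contact_force: [-0.4, 10.2, -0.6]
gripper_width: 0.208
```

```bash
python3 - <<'E'
from h import *
i=bot.camera_info('wrist'); snap('wrist','w3.png')
M=to_tool([.5008,.0964,.118],184.35)
E
```

```text
t 5.35 ee [0.5015 0.0976 0.1182] xang -175.59 zdir [ 3.e-03  5.e-04 -1.e+00] F [ 1.27  3.63 -0.33] w 0.19959927973256394 j [ 0.45  0.28 -0.82  1.86  0.23  1.1   1.19]
shift cm [ 0.08 -0.12  0.02]
turn deg [0.02 0.17 0.06]
```

View pics/w3.png

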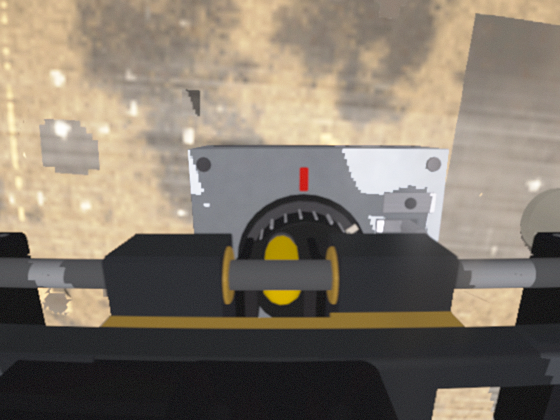

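```bash
cat > arc.py <<'E'
import sys; from h import *
c=np.array([.522,.113]); u=np.array([-.0758,.9971]); v=np.array([-.9971,-.0758])
if len(sys.argv)>2: c=np.array([float(sys.argv[1]),float(sys.argv[2])])
s,M=to_tool(yaw=184.35)
d=s['ee_pos'][:2]-c; a,b=d@u,d@v; f=np.arctan2(b,a); r=np.hypot(a,b)
th=(np.pi+6-f); th=th%(2*np.pi); 
print('r %.4f phi %.1f theta %.3f'%(r,np.degrees(f),th))
if len(sys.argv)>3:
    step=float(sys.argv[3]); lead=float(sys.argv[4])
    print([[round(2.6*(np.sin(g)-np.sin(f)),2),round(2.6*(np.cos(g)-np.cos(f)),2)] for g in [f-lead-step*k for k in range(1,11)]])
E
python3 arc.py .522 .113 .15 0
```

```text
t 5.35 ee [0.5015 0.0976 0.1182] xang -175.59 zdir [ 3.e-03  5.e-04 -1.e+00] F [ 1.27  3.63 -0.33] w 0.19959927973256394 j [ 0.45  0.28 -0.82  1.86  0.23  1.1   1.19]
turn deg [0.02 0.17 0.06]
r 0.0256 phi 122.5 theta 0.720
[[np.float64(0.18), np.float64(0.34)], [np.float64(0.31), np.float64(0.71)], [np.float64(0.39), np.float64(1.09)], [np.float64(0.41), np.float64(1.48)], [np.float64(0.36), np.float64(1.87)], [np.float64(0.26), np.float64(2.25)], [np.float64(0.11), np.float64(2.6)], [np.float64(-0.1), np.float64(2.93)], [np.float64(-0.35), np.float64(3.23)], [np.float64(-0.64), np.float64(3.49)]]
```

Emit:
send_rows(squeeze=25, plan=[[[0.18,0.34,0,0,0,0],[0.31,0.71,0,0,0,0],[0.39,1.09,0,0,0,0],[0.41,1.48,0,0,0,0],[0.36,1.87,0,0,0,0],[0.26,2.25,0,0,0,0],[0.11,2.6,0,0,0,0]]])

```text
t: 5.93
ee_pos: [0.4965, 0.1215, 0.118]
tool_rot: [0.118, -3.138, 0.006]
contact_force: [-12.1, -5.8, 12.2]
gripper_width: 0.197
```

```bash
python3 arc.py .522 .113 .15 0
```

```text
t 5.9333 ee [0.4965 0.1215 0.118 ] xang -175.68 zdir [-0.0016 -0.0037 -1.    ] F [-12.09  -5.81  12.24] w 0.19663795506812 j [ 0.41  0.28 -0.83  1.86  0.24  1.1   1.13]
turn deg [-0.21 -0.11 -0.03]
r 0.0269 phi 67.2 theta 1.685
[[np.float64(-0.18), np.float64(0.35)], [np.float64(-0.4), np.float64(0.66)], [np.float64(-0.68), np.float64(0.94)], [np.float64(-0.99), np.float64(1.18)], [np.float64(-1.33), np.float64(1.36)], [np.float64(-1.7), np.float64(1.5)], [np.float64(-2.08), np.float64(1.57)], [np.float64(-2.47), np.float64(1.59)], [np.float64(-2.85), np.float64(1.55)], [np.float64(-3.23), np.float64(1.46)]]
```

```bash
python3 arc.py .521 .113 .15 0.05
```

```text
t 5.9333 ee [0.4965 0.1215 0.118 ] xang -175.68 zdir [-0.0016 -0.0037 -1.    ] F [-12.09  -5.81  12.24] w 0.19663795506812 j [ 0.41  0.28 -0.83  1.86  0.24  1.1   1.13]
turn deg [-0.21 -0.11 -0.03]
r 0.0260 phi 66.5 theta 1.697
[[np.float64(-0.25), np.float64(0.45)], [np.float64(-0.5), np.float64(0.76)], [np.float64(-0.79), np.float64(1.02)], [np.float64(-1.11), np.float64(1.23)], [np.float64(-1.47), np.float64(1.4)], [np.float64(-1.84), np.float64(1.51)], [np.float64(-2.23), np.float64(1.56)], [np.float64(-2.62), np.float64(1.55)], [np.float64(-3.0), np.float64(1.49)], [np.float64(-3.37), np.float64(1.37)]]
```

Emit:
send_rows(plan=[[[-0.2,0.4,0,0,0,0],[-0.5,0.76,0,0,0,0],[-0.8,1.02,0,0,0,0],[-1.1,1.23,0,0,0,0],[-1.47,1.4,0,0,0,0],[-1.84,1.5,0,0,0,0],[-2.23,1.55,0,0,0,0]]])

```text
t: 6.52
ee_pos: [0.5154, 0.1399, 0.118]
tool_rot: [0.121, -3.133, 0.006]
contact_force: [-12.5, 1.9, 9.6]
gripper_width: 0.197
```

```bash
python3 arc.py .521 .113 .15 0.05
```

```text
t 6.5167 ee [0.5154 0.1399 0.118 ] xang -175.59 zdir [-0.0057 -0.004  -1.    ] F [-12.54   1.87   9.62] w 0.19703289221163023 j [ 0.35  0.34 -0.82  1.8   0.28  1.13  1.09]
turn deg [-0.2  -0.34  0.06]
r 0.0275 phi 7.4 theta 2.728
[[np.float64(-0.52), np.float64(0.02)], [np.float64(-0.9), np.float64(-0.04)], [np.float64(-1.28), np.float64(-0.15)], [np.float64(-1.63), np.float64(-0.32)], [np.float64(-1.95), np.float64(-0.54)], [np.float64(-2.24), np.float64(-0.8)], [np.float64(-2.48), np.float64(-1.11)], [np.float64(-2.68), np.float64(-1.45)], [np.float64(-2.82), np.float64(-1.81)], [np.float64(-2.91), np.float64(-2.19)]]
```

```bash
python3 arc.py .5215 .1143 .16 0.06
```

```text
t 6.5167 ee [0.5154 0.1399 0.118 ] xang -175.59 zdir [-0.0057 -0.004  -1.    ] F [-12.54   1.87   9.62] w 0.19703289221163023 j [ 0.35  0.34 -0.82  1.8   0.28  1.13  1.09]
turn deg [-0.2  -0.34  0.06]
r 0.0263 phi 9.1 theta 2.700
[[np.float64(-0.57), np.float64(0.03)], [np.float64(-0.98), np.float64(-0.03)], [np.float64(-1.38), np.float64(-0.15)], [np.float64(-1.75), np.float64(-0.34)], [np.float64(-2.09), np.float64(-0.58)], [np.float64(-2.38), np.float64(-0.87)], [np.float64(-2.63), np.float64(-1.21)], [np.float64(-2.82), np.float64(-1.58)], [np.float64(-2.94), np.float64(-1.98)], [np.float64(-3.0), np.float64(-2.39)]]
```

Emit:
send_rows(plan=[[[-0.55,0.03,0,-0.2,-0.3,0],[-0.98,-0.03,0,-0.2,-0.3,0],[-1.38,-0.15,0,-0.2,-0.3,0],[-1.75,-0.34,0,-0.2,-0.3,0],[-2.1,-0.58,0,-0.2,-0.3,0],[-2.38,-0.87,0,-0.2,-0.3,0],[-2.63,-1.2,0,-0.2,-0.3,0]]])

```text
t: 7.1
ee_pos: [0.5407, 0.1322, 0.1181]
tool_rot: [0.124, -3.135, -0.003]
contact_force: [-9.4, 6.3, 6.8]
gripper_width: 0.197
```

```bash
python3 arc.py .5215 .1143 .16 0.06
```

```text
t 7.1 ee [0.5407 0.1322 0.1181] xang -175.46 zdir [-0.004   0.0015 -1.    ] F [-9.38  6.35  6.79] w 0.19705210948906332 j [ 0.35  0.39 -0.8   1.74  0.3   1.14  1.11]
turn deg [ 0.1  -0.22  0.19]
r 0.0262 phi -51.3 theta 3.754
[[np.float64(-0.31), np.float64(-0.48)], [np.float64(-0.46), np.float64(-0.87)], [np.float64(-0.55), np.float64(-1.27)], [np.float64(-0.57), np.float64(-1.69)], [np.float64(-0.53), np.float64(-2.1)], [np.float64(-0.42), np.float64(-2.5)], [np.float64(-0.25), np.float64(-2.88)], [np.float64(-0.02), np.float64(-3.23)], [np.float64(0.26), np.float64(-3.53)], [np.float64(0.59), np.float64(-3.79)]]
```

Emit:
send_rows(plan=[[[-0.3,-0.48,0,0,-0.2,0.2],[-0.46,-0.87,0,0,-0.2,0.2],[-0.55,-1.27,0,0,-0.2,0.2],[-0.57,-1.7,0,0,-0.2,0.2],[-0.53,-2.1,0,0,-0.2,0.2],[-0.42,-2.5,0,0,-0.2,0.2],[-0.25,-2.88,0,0,-0.2,0.2],[-0.02,-3.23,0,0,-0.2,0.2]]])

```text
t: 7.77
ee_pos: [0.5442, 0.1026, 0.1183]
tool_rot: [-0.122, 3.137, 0.009]
contact_force: [7.8, 10.5, -6.9]
gripper_width: 0.197
```

```bash
python3 arc.py .5215 .1143 .1 0.06
```

```text
t 7.7667 ee [0.5442 0.1026 0.1183] xang -175.54 zdir [ 0.0022  0.0056 -1.    ] F [ 7.76 10.5  -6.86] w 0.19741946313766975 j [ 0.4   0.37 -0.79  1.76  0.29  1.13  1.17]
turn deg [0.31 0.15 0.11]
r 0.0255 phi -121.6 theta 4.981
[[np.float64(0.25), np.float64(-0.34)], [np.float64(0.42), np.float64(-0.52)], [np.float64(0.62), np.float64(-0.69)], [np.float64(0.84), np.float64(-0.84)], [np.float64(1.06), np.float64(-0.97)], [np.float64(1.3), np.float64(-1.07)], [np.float64(1.55), np.float64(-1.15)], [np.float64(1.8), np.float64(-1.2)], [np.float64(2.06), np.float64(-1.23)], [np.float64(2.32), np.float64(-1.23)]]
```

Emit:
send_rows(plan=[[[0.25,-0.34,0,0.3,0.1,0.1],[0.42,-0.52,0,0.3,0.1,0.1],[0.62,-0.69,0,0.3,0.1,0.1],[0.84,-0.84,0,0.3,0.1,0.1],[1.06,-0.97,0,0.3,0.1,0.1],[1.3,-1.07,0,0.3,0.1,0.1],[1.55,-1.15,0,0.3,0.1,0.1]]])

```text
t: 8.35
ee_pos: [0.5308, 0.0906, 0.1183]
tool_rot: [-0.12, 3.135, 0.003]
contact_force: [8.8, 3.6, -8.9]
gripper_width: 0.198
```

```bash
python3 arc.py .5215 .1143 .05 0.06
```

```text
t 8.35 ee [0.5308 0.0906 0.1183] xang -175.63 zdir [ 0.004   0.0018 -1.    ] F [ 8.83  3.56 -8.87] w 0.19757577529417317 j [ 0.43  0.34 -0.8   1.8   0.27  1.12  1.19]
turn deg [0.09 0.24 0.02]
r 0.0255 phi -162.9 theta 5.701
[[np.float64(0.28), np.float64(-0.07)], [np.float64(0.41), np.float64(-0.09)], [np.float64(0.53), np.float64(-0.1)], [np.float64(0.66), np.float64(-0.11)], [np.float64(0.79), np.float64(-0.12)], [np.float64(0.92), np.float64(-0.11)], [np.float64(1.05), np.float64(-0.1)], [np.float64(1.18), np.float64(-0.08)], [np.float64(1.31), np.float64(-0.06)], [np.float64(1.44), np.float64(-0.03)]]
```

Emit:
send_rows(plan=[[[0.28,-0.06,0,0,0.2,0],[0.41,-0.08,0,0,0.2,0],[0.53,-0.1,0,0,0.2,0],[0.66,-0.1,0,0,0.2,0],[0.79,-0.1,0,0,0.2,0],[0.85,-0.1,0,0,0.2,0],[0.85,-0.1,0,0,0.2,0]]])

```text
t: 8.93
ee_pos: [0.5223, 0.0887, 0.1182]
tool_rot: [-0.119, 3.139, 0.002]
contact_force: [1.5, -0.6, -2.1]
gripper_width: 0.198
```

```bash
python3 arc.py .5215 .1143 .05 0.0; python3 - <<'E'
from h import *
snap('top','t4.png');snap('scene','s4.png');snap('wrist','w4.png')
a=cv2.imread('pics/top0.png')[180:250,215:300];b=cv2.imread('pics/t4.png')[180:250,215:300]
cv2.imwrite('pics/t4z.png',cv2.resize(np.hstack([a,b]),None,fx=4.5,fy=4.5,interpolation=2))
a=cv2.imread('pics/scene0.png')[180:260,220:310];b=cv2.imread('pics/s4.png')[180:260,220:310]
cv2.imwrite('pics/s4z.png',cv2.resize(np.hstack([a,b]),None,fx=4.4,fy=4.4,interpolation=2))
for r in bot.spot_point('shackle_bow','wrist')[:2]: print(r['conf'],r['pixel'])
E
```

```text
t 8.9333 ee [0.5223 0.0887 0.1182] xang -175.64 zdir [ 4.0e-04  1.2e-03 -1.0e+00] F [ 1.53 -0.59 -2.1 ] w 0.19819687766898708 j [ 0.45  0.32 -0.81  1.81  0.26  1.11  1.2 ]
turn deg [0.07 0.03 0.01]
r 0.0256 phi 177.4 theta 6.045
[[np.float64(0.13), np.float64(0.01)], [np.float64(0.26), np.float64(0.02)], [np.float64(0.39), np.float64(0.05)], [np.float64(0.51), np.float64(0.08)], [np.float64(0.64), np.float64(0.11)], [np.float64(0.76), np.float64(0.15)], [np.float64(0.88), np.float64(0.2)], [np.float64(1.0), np.float64(0.25)], [np.float64(1.12), np.float64(0.31)], [np.float64(1.23), np.float64(0.37)]]
```

View pics/s4z.png

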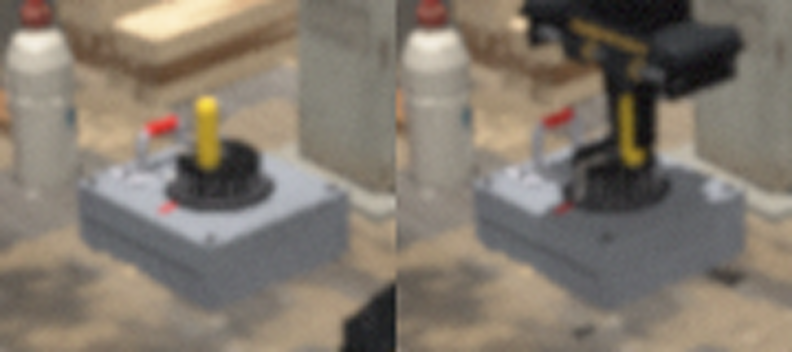

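View pics/w4.png

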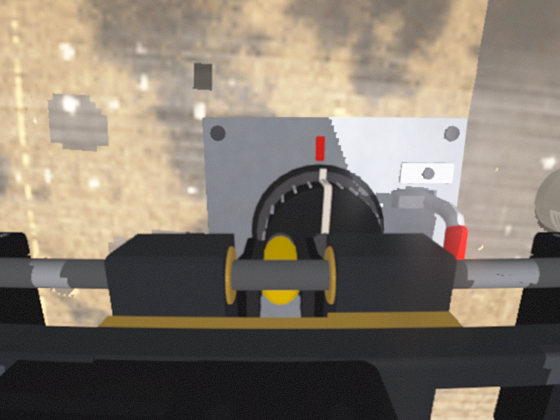

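```bash
python3 - <<'E'
from h import *
for n in ['scene0','s4','top0','t4']:
    im=cv2.imread(f'pics/{n}.png').astype(int)
    b,g,r=im[...,0],im[...,1],im[...,2]
    m=(r>110)&(r-g>60)&(r-b>60)
    lo=(205,245,235,285) if n[0]=='s' or n=='scene0' else (200,236,230,240)
    if n in('scene0','s4'): R0,R1,C0,C1=200,222,245,268
    else: R0,R1,C0,C1=195,235,225,240
    ys,xs=np.nonzero(m[R0:R1,C0:C1]); print(n,len(ys),ys.mean()+R0,xs.mean()+C0)
for cam in ['scene','top']:
    for z in (.093,.101): print(cam,z,proj(cam,[.5159,.1876,z]))
E
```

```text
scene0 25 208.04 256.24
s4 15 206.4 256.53333333333336
top0 44 216.61363636363637 231.9318181818182
t4 0 nan nan
scene 0.093 [208.87055592 256.07169583]
scene 0.101 [206.89168911 255.977305  ]
top 0.093 [217.12033565 231.18773772]
top 0.101 [216.66755232 230.88527127]<stdin>:9: RuntimeWarning: Mean of empty slice.
  ret = ret.dtype.type(ret / rcount)
```

Emit:
send_rows(hand=6, plan=[[[0,0,0,0,0,0],[0,0,0,0,0,0],[0,0,0,0,0,0],[0,0,0,0,0,0],[0,0,-2,0,0,0],[0,0,-4,0,0,0],[0,0,-6,0,0,0],[0,0,-9,0,0,0],[0,0,-9,0,0,0]]])

```text
t: 9.88
ee_pos: [0.5244, 0.0896, 0.2133]
tool_rot: [-0.12, 3.132, 0.003]
contact_force: [0.9, -0.2, -0.5]
gripper_width: 0.677
```

```bash
python3 - <<'E'
from h import *
i=bot.camera_info('wrist'); snap('wrist','w5.png')
to_tool([.5159,.1881,.25],184.35)
for n,z in [('crank_grip',.13),('shackle_bow',.101),('lock',0)]:
    for r in bot.spot_point(n,'wrist')[:2]: print(n,round(r['conf'],2),np.round(r['pixel'],1),np.round(atz('wrist',r['pixel'],z,i),4))
E
```

```text
t 9.9333 ee [0.5237 0.0892 0.211 ] xang -175.64 zdir [ 0.0049  0.0015 -1.    ] F [ 0.71 -0.67 -0.77] w 0.6816481122366946 j [ 0.48  0.22 -0.83  1.71  0.17  1.28  1.26]
shift cm [ 0.01  9.92 -3.89]
turn deg [0.06 0.29 0.01]
crank_grip 0.68 [213.7 277.2] [0.5211 0.0874 0.13  ]
shackle_bow 0.74 [211.2 394.1] [0.5188 0.1881 0.101 ]
lock 0.68 [184.9 302.7] [0.5189 0.1159 0.    ]
```

View pics/w5.png

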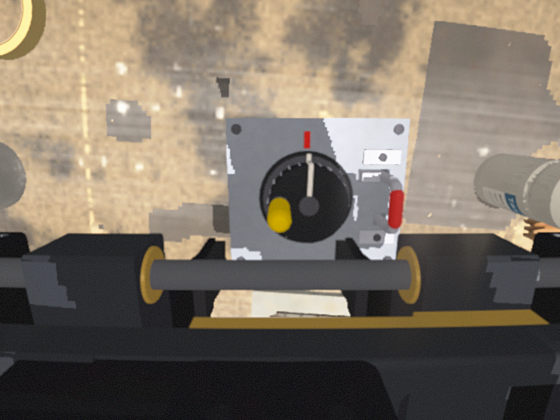

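Emit:
send_rows(plan=[[[0,2.5,0,0,0.3,0],[0,5,0,0,0.3,0],[0,7.5,0,0,0.3,0],[0,9.4,0,0,0.3,0],[0,9.9,0,0,0.3,0],[0,9.9,0,0,0.3,0],[0,9.9,0,0,0.3,0]]])

```text
t: 10.67
ee_pos: [0.5143, 0.1864, 0.2068]
tool_rot: [0.119, -3.132, -0.0]
contact_force: [0.7, -0.9, -0.6]
gripper_width: 0.688
```

```bash
python3 - <<'E'
from h import *
i=bot.camera_info('wrist'); snap('wrist','w6.png')
to_tool([.5159,.1881,.1],184.35)
for n,z in [('shackle_bow',.101),('shackle',.022),('glue_bottle',0.)]:
    for r in bot.spot_point(n,'wrist')[:2]: print(n,round(r['conf'],2),np.round(r['pixel'],1),np.round(atz('wrist',r['pixel'],z,i),4))
print(proj('wrist',[.5159,.1881,.101],i))
E
```

```text
t 10.7167 ee [0.5145 0.1857 0.2069] xang -175.72 zdir [-7.e-03 -2.e-04 -1.e+00] F [ 0.62 -0.66  0.01] w 0.6909242219780631 j [ 0.32  0.29 -0.87  1.66  0.23  1.3   1.05]
shift cm [-0.23  0.22 10.69]
turn deg [ 0.02 -0.4  -0.07]
shackle_bow 0.79 [215.6 279.8] [0.5169 0.1865 0.101 ]
shackle 0.77 [196.  284.6] [0.515  0.1915 0.022 ]
glue_bottle 0.69 [180.3 419.4] [0.489  0.3446 0.    ]
[214.57699024 281.80362102]
```

View pics/w6.png

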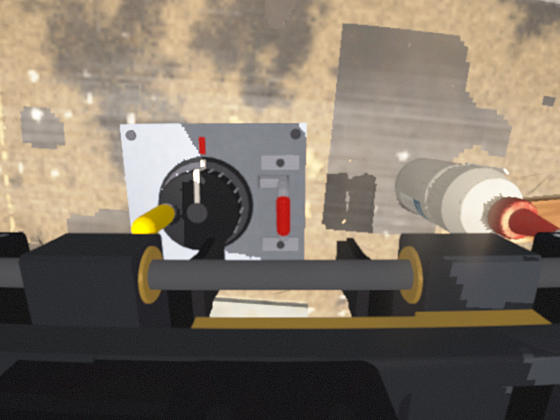

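Emit:
send_rows(hand=3.2, plan=[[[-0.2,0.2,0,0,-0.4,0],[-0.2,0.2,2,0,-0.4,0],[-0.2,0.2,4,0,-0.4,0],[-0.2,0.2,6,0,-0.4,0],[-0.2,0.2,7,0,-0.4,0],[-0.2,0.2,7,0,-0.4,0],[-0.2,0.2,7,0,-0.4,0]]])

```text
t: 11.45
ee_pos: [0.5163, 0.1879, 0.1377]
tool_rot: [-0.116, 3.139, 0.001]
contact_force: [-0.1, 0.5, -0.2]
gripper_width: 0.377
```

```bash
python3 - <<'E'
from h import *
i=bot.camera_info('wrist'); snap('wrist','w7.png')
to_tool([.5161,.1881,.098],184.35)
print(proj('wrist',[.5161,.1881,.101],i))
for r in bot.spot_point('shackle_bow','wrist')[:2]: print(round(r['conf'],2),np.round(r['pixel'],1),np.round(atz('wrist',r['pixel'],.101,i),4))
E
```

```text
t 11.5 ee [0.5166 0.1881 0.1384] xang -175.77 zdir [ 0.0018  0.0011 -1.    ] F [-0.97  0.45  0.26] w 0.3710314380953004 j [ 0.29  0.36 -0.85  1.74  0.29  1.17  1.  ]
shift cm [ 0.06 -0.    4.04]
turn deg [ 0.05  0.11 -0.12]
[238.3121966  280.21783799]
0.7 [237.8 283. ] [0.5156 0.1898 0.101 ]
```

View pics/w7.png

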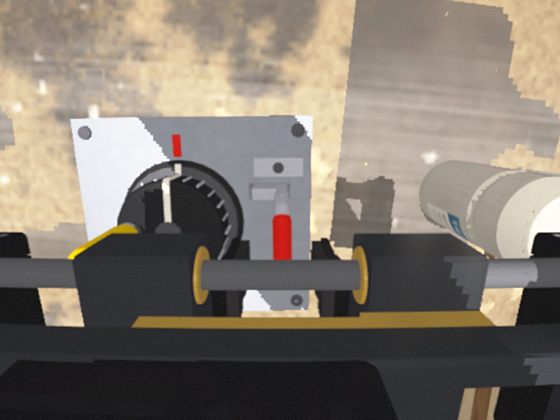

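Emit:
send_rows(plan=[[[0.05,0.05,1.3,0,0.1,-0.1],[0.05,0.05,2.6,0,0.1,-0.1],[0.05,0.05,3.5,0,0.1,-0.1],[0.05,0.05,4,0,0.1,-0.1],[0.05,0.05,4,0,0.1,-0.1],[0.05,0.05,4,0,0.1,-0.1]]])

```text
t: 12.05
ee_pos: [0.5161, 0.1888, 0.0982]
tool_rot: [0.119, -3.139, -0.002]
contact_force: [1.1, 0.7, 0.3]
gripper_width: 0.373
```

Emit:
send_rows(hand=0, squeeze=25, plan=[[[0,0,0,0,0,0],[0,0,0,0,0,0],[0,0,0,0,0,0],[0,0,0,0,0,0],[0,0,0,0,0,0],[0,0,0,0,0,0]]])

```text
t: 12.55
ee_pos: [0.5163, 0.1889, 0.0985]
tool_rot: [-0.119, 3.139, 0.002]
contact_force: [0.6, -0.4, 1.6]
gripper_width: 0.129
```

```bash
python3 - <<'E'
from h import *
to_tool([.5161,.1881,.098],184.35)
snap('wrist','w8.png')
E
```

```text
t 12.55 ee [0.5163 0.1889 0.0985] xang -175.65 zdir [ 3.0e-04  1.1e-03 -1.0e+00] F [ 0.55 -0.45  1.6 ] w 0.12850816772800866 j [ 0.26  0.4  -0.83  1.78  0.33  1.1   0.97]
shift cm [ 0.03 -0.08  0.05]
turn deg [0.06 0.02 0.  ]
```

View pics/w8.png

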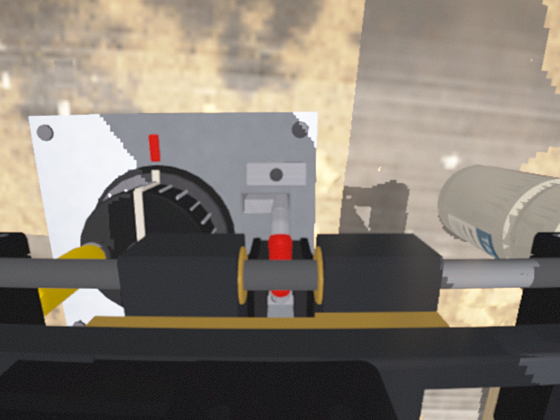

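Emit:
send_rows(squeeze=35, plan=[[[0,0,0,0,0,0],[0,0,-0.4,0,0,0],[0,0,-0.8,0,0,0],[0,0,-1.2,0,0,0],[0,0,-1.6,0,0,0],[0,0,-2,0,0,0],[0,0,-2,0,0,0]]])

```text
t: 13.18
ee_pos: [0.5166, 0.189, 0.1195]
tool_rot: [-0.119, 3.138, 0.002]
contact_force: [0.0, 0.9, -0.6]
gripper_width: 0.13
```

```bash
python3 - <<'E'
from h import *
to_tool([.5161,.1881,.20],184.35)
E
```

```text
t 13.1833 ee [0.5166 0.189  0.1195] xang -175.65 zdir [ 0.0013  0.0013 -1.    ] F [ 0.02  0.87 -0.59] w 0.12959378983857406 j [ 0.27  0.38 -0.84  1.76  0.31  1.14  0.98]
shift cm [ 0.05 -0.08 -8.05]
turn deg [ 0.07  0.08 -0.  ]
```

Emit:
send_rows(plan=[[[0,0,-1,0,0,0],[0,0,-2,0,0,0],[0,0,-3,0,0,0],[0,0,-4,0,0,0],[0,0,-5,0,0,0],[0,0,-6,0,0,0],[0,0,-7.2,0,0,0],[0,0,-8.4,0,0,0],[0,0,-9.5,0,0,0],[0,0,-9.5,0,0,0]]])

```text
t: 14.02
ee_pos: [0.5175, 0.1894, 0.2172]
tool_rot: [-0.119, 3.135, 0.003]
contact_force: [0.4, 0.3, -0.6]
gripper_width: 0.121
```

Emit:
send_rows(plan=[[[0,0,0,0,0,0],[0,0,0,0,0,0],[0,0,0,0,0,0],[0,0,0,0,0,0],[0,0,0,0,0,0],[0,0,0,0,0,0]]])

```text
t: 14.52
ee_pos: [0.5173, 0.1894, 0.2168]
tool_rot: [-0.119, 3.135, 0.003]
contact_force: [-0.0, 0.5, -0.9]
gripper_width: 0.123
```

```bash
python3 - <<'E'
from h import *
to_tool([.5161,.1881,.20],184.35)
snap('scene','s9.png'); snap('wrist','w9.png')
for cam in ['scene','wrist']:
  for n in ['shackle_bow','shackle']:
    for r in bot.spot_point(n,cam)[:2]: print(cam,n,round(r['conf'],2),np.round(r['pixel'],1))
for z in (.22,): print(proj('scene',[.5163,.189,z]),proj('wrist',[.5163,.189,z]),proj('scene',[.5163,.189,z-.079]))
a=cv2.imread('pics/s9.png')[120:270,190:340]; cv2.imwrite('pics/s9z.png',cv2.resize(a,None,fx=4,fy=4,interpolation=2))
E
```

```text
t 14.5167 ee [0.5173 0.1894 0.2168] xang -175.65 zdir [ 0.0039  0.0021 -1.    ] F [-0.03  0.49 -0.87] w 0.12324517595436824 j [ 0.31  0.28 -0.88  1.65  0.22  1.31  1.05]
shift cm [ 0.14 -0.12  1.68]
turn deg [ 0.1   0.23 -0.  ]
scene shackle_bow 0.49 [177.5 255.7]
scene shackle 0.45 [199.3 254. ]
wrist shackle_bow 0.67 [218.4 282.3]
wrist shackle_bow 0.65 [265.1 276.8]
wrist shackle 0.95 [219.  279.8]
[176.46847205 254.41853741] [261.67382578 279.08514179] [196.75446053 255.37354775]
```

View pics/s9z.png

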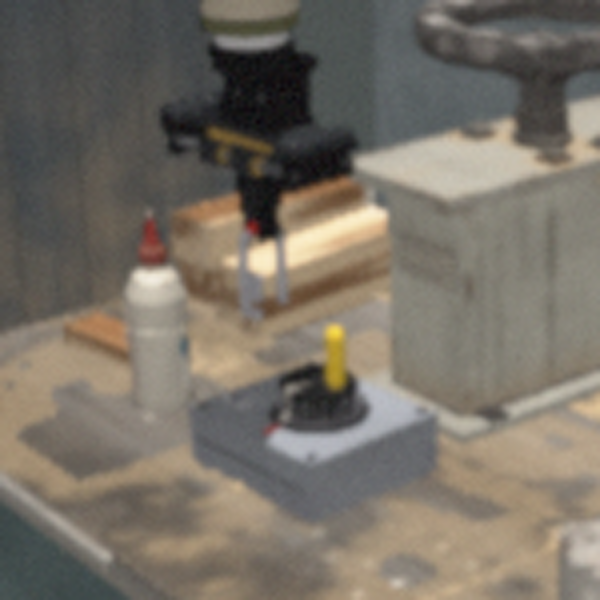

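View pics/w9.png

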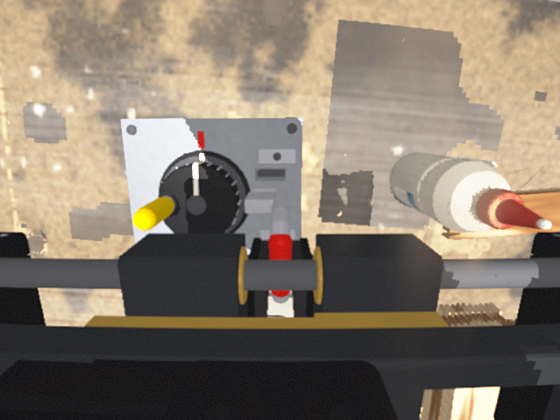

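```bash
python3 -c "
from h import *
print(np.abs(bot.observe()['joint_velocities']).max()); print(bot.finish_job())"
```

```text
0.0025545091012814775
the job is handed in; nothing more can be done
None
```

I turned the dial clockwise by its crank to about 6.0 rad and pulled the shackle straight up out of the lock. I handed the job in at about 14.7 s, with the gripper still holding it. The hand-in reports no verdict.

- **Dial in its notch:** from the arm's position the dial angle came out near 6.04 rad. The crank force fell from about 10 N to 2 N there, and the white line lined up with the red pointer.
- **Shackle sprung up:** the red sleeve rose 1.65 px in the scene camera, against about 2.0 px expected for 8 mm. The gripper then lifted the shackle with no noticeable resistance.
- **Held at the end:** the jaws stood 11 mm open on the 12 mm sleeve, with the grip set to 35 N. The shackle is upright, its feet are about 0.14 m above the bed, and the fastest joint was moving at 0.003 rad/s.
- **Other things on the bed:** the arm met no unexpected force on the way. The glue bottle and the block look unmoved in the last pictures; I did not measure any of the three, or check the wedge, again at the end.
- **Disagreements:** the camera positions differed from those felt by the arm by 2 to 3 mm. The gripper's self-centring and the path of the crank settled these. In the last wrist picture the network also reported a second sleeve point about 45 px from the true one, which I ignored.

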